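Make up the strap slitter's knife arbor

ROBOT

A 6-joint arm with a two-finger parallel gripper is mounted at the origin on the work surface; the furniture and walls round the work are solid. World frame = base frame: x ahead of the robot, y to its left, z up, the work surface at z = 0. Lengths are in mm, angles in rad, forces in N, time in s.
With the tool pointing down it reaches from about 300 to 775 mm from the base axis. Payload 14.6 kg.
Tool frame: the origin (TCP) lies on the centre line of the jaws, within the pads' length; the fingertips stand 19 mm ahead of it and the grasp point (between the pads) is the TCP (bot.tip_reach is the distance from the TCP to the fingertips, in mm); y points along the fingers, x is the direction in which the jaws open and shut, and the axes are right-handed (so a half turn about y gives the same grasp; the last joint's range is limited). The gripper opens to 85 mm and grips with 20 to 120 N. Pads are 22 mm wide; open, the fingers measure 114 mm over their backs; the gripper's body (76 mm by 85 mm) begins 54 mm behind the grasp point. The pads swing forward as they close: fully open they stand 13 mm farther back than shut.
Start: joints at [-1.266, 0.3, 1.521, -0, 1.321, -0.067], TCP at [199.804, -512.414, 250.281] pointing down, gripper open.
Joint ranges: [-3.03, 3.03], [-0.79, 2.21], [0.23, 2.52], [-1.04, 4.18], [0, 3.07], [-2.55, 2.55]. Speed limits (rad/s): [2.22, 2.22, 2.57, 3.14, 3.14, 3.14].

INTERFACE

Orientations are given as a unit quaternion [w, x, y, z].
In Python, from rig import bot gives the robot as it stands. Calls block until the motion is done:
- bot.move_to(position, orientation): joint-space move of the TCP to a pose.
- bot.servo_line(position, attitude=None, speed=150, until_force=None): straight line of the TCP; attitude=None keeps the orientation; speed is the mean speed in mm/s. With until_force (N) it stops when the force on the tool has changed by that much, and returns True; else False.
- bot.move_joints(angles): joint-space move.
- bot.move_gripper(opening, grip_force=None): finger opening in mm; grip_force is the grip in N (None keeps the last); returns when the fingers have stopped.
- bot.dwell(seconds).
- bot.ik(position, orientation): joint angles nearest the present ones, or None.
- bot.read_state(): the state.
- bot.read_camera(name): name is "scene" or "top" or "wrist"; returns a dict with "image" (400x640x3 uint8, blue, green, red), "depth" (400x640 float32, mm along the optical axis (not along the pixel's ray), 0 where there is no reading), "fovy" (degrees; the focal length in pixels is half the picture's height over the tangent of half this angle, whatever the lens; pixels are square), "cx", "cy" (the principal point, pixels), "eye" and "attitude" of the camera in the world; the wrist camera has in their place "mount" (4x4, takes a point from camera to tool coordinates, whose origin is the TCP and whose axes are the tool frame's). Camera axes: x right, y down, z forward; pixel columns grow to the right and rows downward; lengths in mm; the calibration is good to about 2 mm. A picture is of the moment at which its call begins: read the wrist's pose just before it.
A pose or a line that the arm cannot do raises bot.MotionError and nothing moves.
- bot.finish_job(): hands the job in, once; it reports no verdict.
The state is a dict: "clock": time; "joint_positions": joint angles; "qvel": joint speeds; "effort": joint torques, N m; "ee_pos": TCP position; "tool_rot": TCP orientation; "ft_force": force on the tool from outside, world axes, zero at the start; "moment": the same for the moment, N m; "grip_width": finger opening in mm.
Only numpy, scipy, OpenCV 4.12 (cv2) and the standard library are available. Lean on these libraries where they do the work, as an engineer would, in place of code of your own. Each camera call takes 0.05 s, during which the arm holds its last target.

TASK

Make up the upright strap-slitter arbor like its finished mate lying in the wooden cradle: on the shaft go first one round knife, then the taller spacer ring, which sets the strap's width, then the other knife, and last the black end collar, each the way up it lies now. Lower every part down the shaft until you feel it seat before letting go, never let one drop, and end with all four sitting flat on one another and released. The short spacer, the roll of tape and the hammer stay where they are.

Things in the scene. Friction and masses are not known exactly. Their poses are not given: they have to be found in the camera images.
- arbor_nose (a point): Slitter arbor: smooth steel shaft 16 mm thick, upright in a grey block 120x90x18 mm fixed to the bench. The point is the centre of the shaft's top end, 88 mm above the bench; z up. Its top 5 mm tapers to 8 mm. A fixed dark set collar, 36 mm across, round the shaft is the seat for the first part; its top is 49 to 54 mm below the shaft's top, different each time: feel for it.
- knife_a_center (a point): Round slitting knife lying flat: bright steel disc 76 mm across, 3 mm thick, with a 40 mm hub on its upper side, 13 mm high in all, bore 21 mm right through; 0.16 kg. Pick it up by the hub, over the disc. The point is on the bore's axis, half-way up (6.5 mm above its underside); z up. The two knives are alike; either may be the lower one.
- knife_b_center (a point): Round slitting knife lying flat: bright steel disc 76 mm across, 3 mm thick, with a 40 mm hub on its upper side, 13 mm high in all, bore 21 mm right through; 0.16 kg. Pick it up by the hub, over the disc. The point is on the bore's axis, half-way up (6.5 mm above its underside); z up. The two knives are alike; either may be the lower one.
- spacer_tall_center (a point): Plain bare-aluminium spacer ring lying flat, 46 mm outside, bore 21 mm, 15 mm high; the taller of the two spacers, the one to use, about 0.07 kg. The point is on the bore's axis, half-way up (7.5 mm above its underside); z is up.
- spacer_short_center (a point): The shorter spacer, not wanted for this strap: a low, narrow bare-aluminium ring lying flat, 36 mm outside, bore 21 mm, 7 mm high; stays where it lies. The point is on the bore's axis, half-way up (3.5 mm above its underside); z up.
- end_collar_center (a point): Loose end collar (split clamp collar) lying flat, flange down: blackened steel, flange 54 mm across and 4 mm high, above it a round body 44 mm across with a slit, 18 mm high in all, bore 21 mm; slides on freely (its screw is tightened later); 0.14 kg. The point is on the bore's axis, half-way up (9 mm above its underside); z up.
- tape_roll: Roll of paper tape lying flat, about 104 mm across, 26 mm high; bystander. Origin at the middle of its underside.
- hammer_1: Cobbler's hammer lying on its side, 104 x 225 x 27 mm, close to the robot; bystander. Origin at the middle of its underside; the handle runs along its y axis.
There are look-alikes about, which are no part of the job. Leave any blue or purple look-alike of the part that bears spacer_tall_center alone.

How it is judged:
By the outcome, as a careful person would: the job done as asked, in the order asked, and still so for the second after the job is handed in, with the robot touching nothing.
It also fails if it takes over 83 s, if anything falls off the work surface, if the arm or the gripper's body presses on something with over 40 N, if the wrist force passes 120 N, or if a joint passes its speed limit or range.

## Working session

There is one attempt and no reset: what is moved stays moved. The work goes in short steps, each a Python script; the robot and the scene stay as the last script left them, time stands still between calls to the robot, and variables do not carry over. Pictures are saved under pics/ and viewed, and the job is handed in when it is done.

```bash
ls; mkdir -p pics; python3 - <<'E'
from rig import bot
import cv2
for n in ("scene","top","wrist"):
    s=bot.read_state(); c=bot.read_camera(n)
    cv2.imwrite(f"pics/{n}0.png",c["image"])
    import numpy as np
    np.savez(f"{n}0.npz",**{k:v for k,v in c.items()},tp=s["ee_pos"],tq=s["tool_rot"])
    print(n,{k:v for k,v in c.items() if k not in("image","depth")}, (c["depth"]>0).mean())
print(bot.read_state())
E
```

```text
pics
scene {'fovy': 42.91806512834169, 'cx': 314.0100641483785, 'cy': 195.37899706471674, 'eye': array([ 79.48131829, 645.56063107, 800.18262151]), 'attitude': array([ 0.11213792, -0.21085623,  0.8732803 , -0.42467194])} 0.99423828125
top {'fovy': 44.58574252619336, 'cx': 322.42569715948, 'cy': 195.43022394689825, 'eye': array([ 325.73741628,  -52.36794992, 1265.68022547]), 'attitude': array([ 0.02278969, -0.70380703,  0.70468385, -0.08693081])} 0.99584765625
wrist {'fovy': 68.93411199832332, 'cx': 324.95685984934494, 'cy': 199.00008434396432, 'mount': array([[ 9.99999064e-01,  1.30954562e-03, -3.96164847e-04,
        -4.92463059e-01],
       [ 7.96884681e-04, -3.22123770e-01,  9.46697228e-01,
        -1.22191466e+02],
       [ 1.11212910e-03, -9.46696658e-01, -3.22124512e-01,
         8.21512224e+01],
       [ 0.00000000e+00,  0.00000000e+00,  0.00000000e+00,
         1.00000000e+00]])} 0.99592578125
{'clock': 0.15, 'joint_positions': array([-1.26558471e+00,  3.00329111e-01,  1.52142799e+00,  1.57580102e-05,
        1.32069289e+00, -6.66377033e-02]), 'qvel': array([-0.00076717, -0.00177613, -0.00201195,  0.00259411, -0.00182039,
       -0.00100423]), 'effort': array([-2.83958158e-06, -5.43673289e+01, -3.61891115e+01, -2.46063684e-05,
        3.12466131e-03,  2.30925781e-05]), 'ee_pos': array([ 199.77063079, -512.2695882 ,  249.86396531]), 'tool_rot': array([ 0.58400125, -0.58361816,  0.39919129, -0.39872133]), 'ft_force': array([ 0.67489665, -0.80682559,  0.15678416]), 'moment': array([-0.04711986, -0.00448369,  0.01431412]), 'grip_width': 85.58042613808482}
```

View pics/scene0.png

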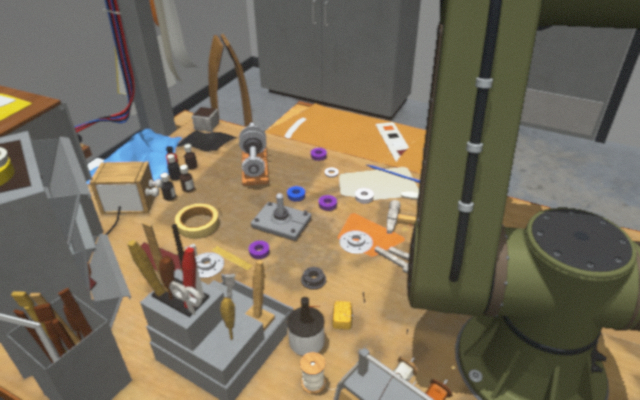

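View pics/top0.png

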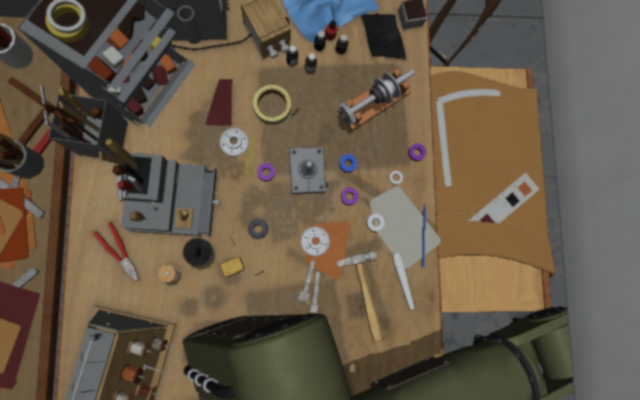

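View pics/wrist0.png

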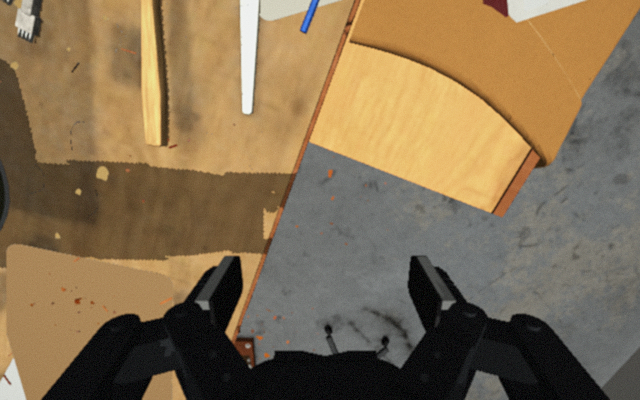

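Top view: the arbor is at (309,170), the knives at (234,141) and (315,240), and the black collar at (258,228). There are two bare-metal rings. The larger, at (376,222), should be the tall spacer, and the smaller, at (397,177), the short one. The rings at (266,172), (348,162), (350,197) and (417,152) are blue or purple look-alikes. I'll locate them all from the depth and enlarge the two bare rings.

```bash
cat > h.py <<'E'
import numpy as np, cv2
from scipy.spatial.transform import Rotation as R
def rot(q): return R.from_quat([q[1],q[2],q[3],q[0]])
def quat(r):
    x=r.as_quat(); return np.array([x[3],x[0],x[1],x[2]])
def campose(c,tp=None,tq=None):
    if "eye" in c: return rot(c["attitude"]).as_matrix(), np.array(c["eye"])
    M=np.array(c["mount"]); A=rot(tq).as_matrix()
    return A@M[:3,:3], A@M[:3,3]+np.array(tp)
def foc(c): return 200/np.tan(np.radians(float(c["fovy"]))/2)
def ray(c,uv,tp=None,tq=None):
    Rm,e=campose(c,tp,tq); f=foc(c)
    return e, Rm@np.array([(uv[0]-c["cx"])/f,(uv[1]-c["cy"])/f,1.])
def at_depth(c,uv,d,tp=None,tq=None):
    e,r=ray(c,uv,tp,tq); return e+r*d
def at_z(c,uv,z,tp=None,tq=None):
    e,r=ray(c,uv,tp,tq); return e+r*(z-e[2])/r[2]
def project(c,P,tp=None,tq=None):
    Rm,e=campose(c,tp,tq); f=foc(c); p=Rm.T@(np.asarray(P,float)-e)
    return np.array([c["cx"]+f*p[0]/p[2], c["cy"]+f*p[1]/p[2]])
def cloud(c,tp=None,tq=None):
    Rm,e=campose(c,tp,tq); f=foc(c); v,u=np.mgrid[:400,:640]
    d=np.array(c["depth"]); 
    P=np.stack([(u-c["cx"])/f*d,(v-c["cy"])/f*d,d],-1)
    P=P@Rm.T+e; P[d==0]=np.nan; return P
def down(yaw):  # tool x axis (jaw dir) at world angle yaw, tool y = down
    x=np.array([np.cos(yaw),np.sin(yaw),0]); y=np.array([0,0,-1.]); z=np.cross(x,y)
    return quat(R.from_matrix(np.stack([x,y,z],1)))
E
python3 - <<'E'
from h import *
t=dict(np.load("top0.npz")); s=dict(np.load("scene0.npz"))
P=cloud(t)
for n,uv in dict(arbor=(309,170),kA=(234,141),kB=(315,240),tall=(376,222),short=(397,177),collar=(258,228),tape=(272,104),cradle=(375,95),hammer=(368,300),jar=(198,251),purp1=(266,172),purp2=(350,197),bl=(348,162),p3=(417,152)).items():
    u,v=uv; w=P[v-12:v+13,u-12:u+13].reshape(-1,3)
    print(n,at_z(t,uv,8).round(0),"z pct",np.nanpercentile(w[:,2],[2,50,90,98]).round(1), project(s,at_z(t,uv,8)).round())
a=cv2.resize(t["image"][140:260,340:440],None,fx=4,fy=4,interpolation=cv2.INTER_CUBIC)
b=cv2.resize(s["image"][150:215,300:400],None,fx=4,fy=4,interpolation=cv2.INTER_CUBIC)
b=cv2.copyMakeBorder(b,0,480-260,0,0,cv2.BORDER_CONSTANT)
cv2.imwrite("pics/crop1.png",np.hstack([a,b]))
from rig import bot
s0=bot.read_state(); print(down(0),rot(s0["tool_rot"]).as_matrix().round(2))
E
```

```text
arbor [ 591. -133.    8.] z pct [12.8 20.6 39.1 87.4] [281. 219.]
kA [666.  64.   8.] z pct [-3.1  4.  13.5 16.7] [205. 262.]
kB [ 407. -148.    8.] z pct [-2.2  3.5 14.2 17.1] [354. 239.]
tall [ 453. -309.    8.] z pct [-4.5  1.8 16.3 19.2] [363. 195.]
short [ 574. -369.    8.] z pct [-5.2  0.5  6.   9.5] [331. 170.]
collar [438.  -1.   8.] z pct [-4.5  2.9 19.4 22.4] [312. 277.]
tape [770. -35.   8.] z pct [-4.8  1.2 24.  27.8] [196. 221.]
cradle [ 802. -315.    8.] z pct [-2.3 64.4 82.3 93.6] [249. 159.]
hammer [ 253. -283.    8.] z pct [-4.7  1.5 19.9 22.9] [437. 224.]
jar [380. 148.   8.] z pct [ -0.6  63.8  78.6 120. ] [302. 340.]
purp1 [584. -20.   8.] z pct [-4.6  2.  16.2 18.9] [258. 249.]
purp2 [ 519. -241.    8.] z pct [-4.4  1.6 16.  18.8] [328. 202.]
bl [ 614. -237.    8.] z pct [-4.4  1.6 16.3 18.7] [294. 193.]
p3 [ 644. -426.    8.] z pct [-5.1  1.4 16.  19. ] [318. 153.]
[-0.70710678  0.70710678  0.          0.        ] [[ 0.36 -0.    0.93]
 [-0.93  0.    0.36]
 [-0.   -1.    0.  ]]
```

View pics/crop1.png

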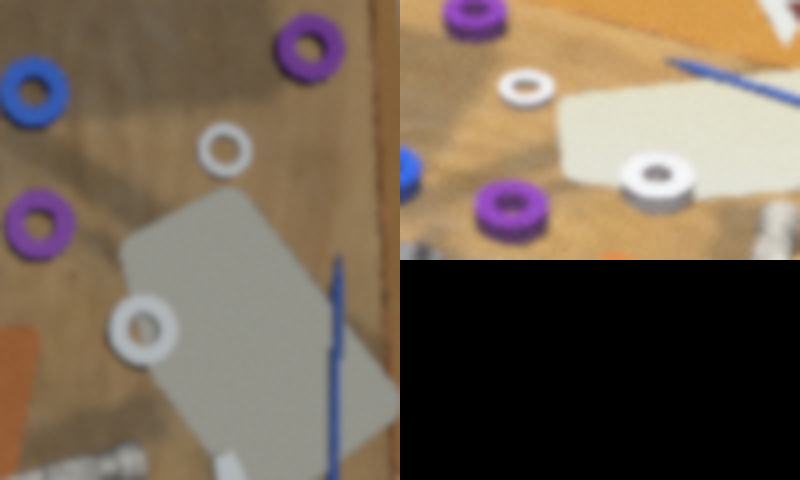

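The crop shows two bare-metal rings. The one at top (376,222), scene (365,195), is wider and about 15 mm high, so it is the tall spacer. The one at (397,177) is low and narrow, so it is the short spacer. The other rings are blue or purple. Next is a wrist-camera survey, arbor first.

```bash
cat >> h.py <<'E'
def rectify(c,ctr,z,tp,tq,half=60,ppm=4):
    """ortho view of plane z; px (i,j)-> world x=ctr0+half-j/ppm (row), y=ctr1+half-i/ppm (col)"""
    n=int(2*half*ppm); dst=np.float32([[0,0],[n,0],[n,n],[0,n]])
    W=[(ctr[0]+half-j/ppm,ctr[1]+half-i/ppm,z) for i,j in dst]
    src=np.float32([project(c,w,tp,tq) for w in W])
    return cv2.warpPerspective(c["image"],cv2.getPerspectiveTransform(src,dst),(n,n),flags=cv2.INTER_CUBIC)
def px2w(uv,ctr,half=60,ppm=4): return np.array([ctr[0]+half-uv[1]/ppm, ctr[1]+half-uv[0]/ppm])
def look(bot,name):
    s=bot.read_state(); c=bot.read_camera("wrist")
    cv2.imwrite(f"pics/{name}.png",c["image"])
    np.savez(name+".npz",**c,tp=s["ee_pos"],tq=s["tool_rot"])
    return c,s["ee_pos"],s["tool_rot"]
E
python3 - <<'E'
from rig import bot
from h import *
print(bot.tip_reach)
P=[591,-133]
az=np.arctan2(P[1],P[0])
# check feasible yaws
for nm,p,z in [("arb",(591,-133),100),("kA",(666,64),24),("kB",(407,-148),24),("tall",(453,-309),24),("col",(438,-1),24)]:
    for y in np.arange(-np.pi,np.pi,np.pi/4):
        q=bot.ik([p[0],p[1],z],down(y)); print(nm,round(y,2),None if q is None else q.round(2))
E
```

```text
19.0
arb -3.14 None
arb -2.36 [-0.28  0.58  1.49 -0.    1.07  2.07]
arb -1.57 [-0.28  0.58  1.49 -0.    1.07  1.29]
arb -0.79 [-0.28  0.58  1.49 -0.    1.07  0.5 ]
arb 0.0 [-0.28  0.58  1.49 -0.    1.07 -0.28]
arb 0.79 [-0.28  0.58  1.49 -0.    1.07 -1.07]
arb 1.57 [-0.28  0.58  1.49 -0.    1.07 -1.85]
arb 2.36 None
kA -3.14 None
kA -2.36 [ 0.04  0.8   1.31 -0.    1.03  2.4 ]
kA -1.57 [ 0.04  0.8   1.31 -0.    1.03  1.61]
kA -0.79 [ 0.04  0.8   1.31 -0.    1.03  0.83]
kA 0.0 [ 0.04  0.8   1.31 -0.    1.03  0.04]
kA 0.79 [ 0.04  0.8   1.31 -0.    1.03 -0.74]
kA 1.57 [ 0.04  0.8   1.31 -0.    1.03 -1.53]
kA 2.36 [ 0.04  0.8   1.31 -0.    1.03 -2.32]
kB -3.14 None
kB -2.36 [-0.43  0.4   2.02 -0.    0.73  1.92]
kB -1.57 [-0.43  0.4   2.02 -0.    0.73  1.14]
kB -0.79 [-0.43  0.4   2.02 -0.    0.73  0.35]
kB 0.0 [-0.43  0.4   2.02 -0.    0.73 -0.43]
kB 0.79 [-0.43  0.4   2.02 -0.    0.73 -1.22]
kB 1.57 [-0.43  0.4   2.02 -0.    0.73 -2.  ]
kB 2.36 None
tall -3.14 [-0.67  0.59  1.7  -0.    0.86  2.48]
tall -2.36 [-0.67  0.59  1.7  -0.    0.86  1.69]
tall -1.57 [-0.67  0.59  1.7  -0.    0.86  0.91]
tall -0.79 [-0.67  0.59  1.7  -0.    0.86  0.12]
tall 0.0 [-0.67  0.59  1.7  -0.    0.86 -0.67]
tall 0.79 [-0.67  0.59  1.7  -0.    0.86 -1.45]
tall 1.57 [-0.67  0.59  1.7  -0.    0.86 -2.24]
tall 2.36 None
col -3.14 None
col -2.36 [-0.09  0.41  2.   -0.    0.73  2.27]
col -1.57 [-0.09  0.41  2.   -0.    0.73  1.48]
col -0.79 [-0.09  0.41  2.   -0.    0.73  0.7 ]
col 0.0 [-0.09  0.41  2.   -0.    0.73 -0.09]
col 0.79 [-0.09  0.41  2.   -0.    0.73 -0.87]
col 1.57 [-0.09  0.41  2.   -0.    0.73 -1.66]
col 2.36 [-0.09  0.41  2.   -0.    0.73 -2.44]
```

```bash
python3 - <<'E'
from rig import bot
from h import *
q=down(0)
for nm,p,z in [("tall1",(453,-309),160),("arb1",(591,-133),225),("kA1",(666,64),160),("col1",(438,-1),160),("kB1",(407,-148),160)]:
    bot.move_to([p[0],p[1],z],q); c,tp,tq=look(bot,nm); print(nm,bot.read_state()["clock"],np.round(tp,1))
ims=[cv2.resize(cv2.imread(f"pics/{n}.png"),(400,250)) for n in("tall1","arb1","kA1","col1")]
cv2.imwrite("pics/survey.png",np.vstack([np.hstack(ims[:2]),np.hstack(ims[2:])]))
E
```

```text
tall1 1.475 [ 452.6 -309.9  160.4]
arb1 2.45 [ 590.3 -134.2  224.5]
kA1 3.3833 [666.1  62.4 160.5]
col1 4.375 [439.1  -1.4 160.7]
kB1 5.075 [ 407.4 -148.2  159.9]
```

View pics/survey.png

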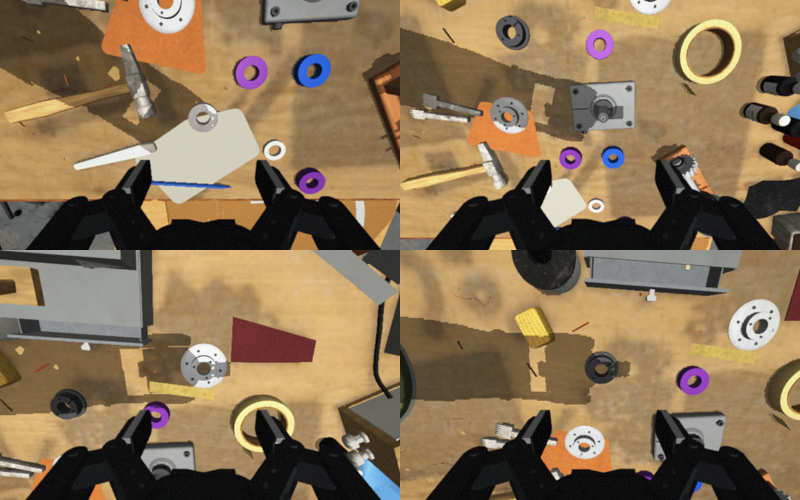

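View pics/kB1.png

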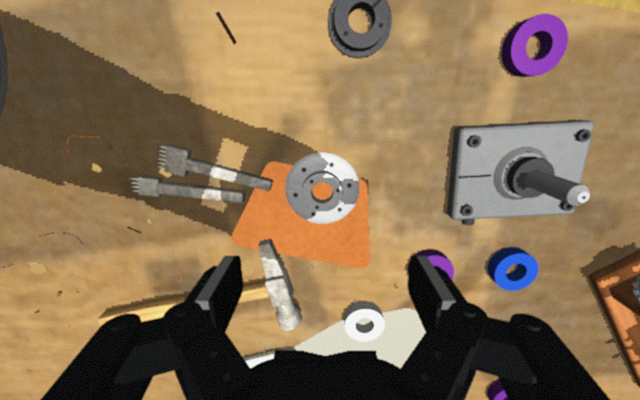

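```bash
python3 - <<'E'
from h import *
parts=dict(tall1=((453,-309),15,46),kA1=((666,64),13,40),col1=((438,-1),18,44),kB1=((407,-148),13,40))
out=[]
for n,(ctr,z,D) in parts.items():
    c=dict(np.load(n+".npz")); tp,tq=c["tp"],c["tq"]
    P=cloud(c,tp,tq); m=np.hypot(P[...,0]-ctr[0],P[...,1]-ctr[1])<45
    zs=P[m][:,2]; print(n,"z hist",np.nanpercentile(zs,[5,25,50,75,95,99]).round(1))
    im=rectify(c,ctr,z,tp,tq,50,8); g=cv2.GaussianBlur(cv2.cvtColor(im,cv2.COLOR_BGR2GRAY),(0,0),2)
    for d,w in ((21,"bore"),(D,"outer")):
        h=cv2.HoughCircles(g,cv2.HOUGH_GRADIENT_ALT,1.5,20,param1=80,param2=0.5,minRadius=int(d*4*.85),maxRadius=int(d*4*1.15))
        if h is None: print(w,None); continue
        for x,y,r in h[0][:3]:
            print(w,px2w((x,y),ctr,50,8).round(1),"D",round(r/4,1)); cv2.circle(im,(int(x),int(y)),int(r),(0,0,255),1)
    out.append(cv2.resize(im,(300,300),interpolation=cv2.INTER_AREA))
c=dict(np.load("arb1.npz")); tp,tq=c["tp"],c["tq"]
a=rectify(c,(591,-133),88,tp,tq,30,10); out.append(cv2.resize(a,(300,300)))
c=dict(np.load("kB1.npz")); tp,tq=c["tp"],c["tq"]
a=rectify(c,(591,-133),88,tp,tq,30,10); out.append(cv2.resize(a,(300,300)))
cv2.imwrite("pics/rect1.png",cv2.resize(np.vstack([np.hstack(out[:3]),np.hstack(out[3:])]),(800,533)))
E
```

```text
tall1 z hist [ -1.8 155.6 217.9 224.9 232.  234.5]
bore None
outer None
kA1 z hist [ -1.4 156.4 217.9 225.  232.1 234.6]
bore None
outer None
col1 z hist [ -1.9 157.1 218.2 225.3 232.4 234.9]
bore None
outer None
kB1 z hist [ -1.1 155.3 217.4 224.4 231.5 234. ]
bore None
outer None
```

View pics/rect1.png

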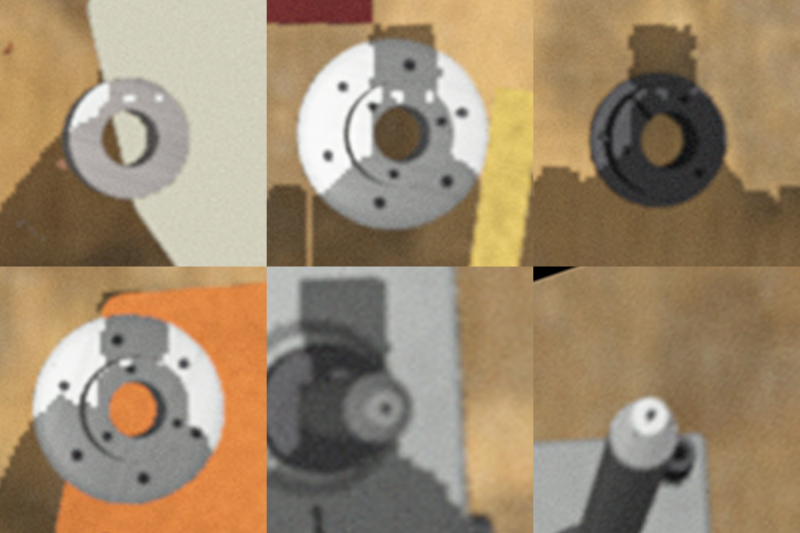

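```bash
cat >> h.py <<'E'
from scipy.optimize import minimize
def fitc(c,ctr,z,D,tp,tq,half=45,ppm=6,search=8,pol=0):
    im=rectify(c,ctr,z,tp,tq,half,ppm); g=cv2.GaussianBlur(cv2.cvtColor(im,cv2.COLOR_BGR2GRAY).astype(np.float32),(0,0),2)
    gx=cv2.Sobel(g,cv2.CV_32F,1,0); gy=cv2.Sobel(g,cv2.CV_32F,0,1)
    t=np.linspace(0,2*np.pi,180,endpoint=False); ct,st=np.cos(t),np.sin(t)
    def sc(p):
        r=p[2]*ppm/2; x=(p[0]+r*ct).astype(np.float32)[None]; y=(p[1]+r*st).astype(np.float32)[None]
        v=cv2.remap(gx,x,y,1)[0]*ct+cv2.remap(gy,x,y,1)[0]*st
        v=np.abs(v) if pol==0 else pol*v
        return np.clip(v,-20,40).mean()
    n=half*ppm; best=max(((sc((n+a,n+b,d)),n+a,n+b,d) for a in np.arange(-search*ppm,search*ppm+1,2) for b in np.arange(-search*ppm,search*ppm+1,2) for d in (D*.97,D,D*1.03)))
    r=minimize(lambda p:-sc(p),best[1:],method="Nelder-Mead",options=dict(initial_simplex=np.array(best[1:])+np.array([[0,0,0],[2,0,0],[0,2,0],[0,0,.5]])))
    return px2w(r.x[:2],ctr,half,ppm),r.x[2],-r.fun,im,r.x
E
python3 - <<'E'
from h import *
L=lambda n:dict(np.load(n+".npz"))
jobs=[("tall1",(452,-309),[(15,21,1),(15,46,0)]),("kB1",(452,-309),[(15,21,0),(15,46,0)]),
("kA1",(666,64),[(13,21,1),(3,76,-1)]),("col1",(666,64),[(13,21,0),(3,76,-1)]),
("col1",(438,-1),[(18,21,0),(18,44,0),(4,54,0)]),("kB1",(438,-1),[(18,21,0),(18,44,0),(4,54,0)]),
("kB1",(407,-148),[(13,21,0),(3,76,0)]),("arb1",(407,-148),[(13,21,0),(3,76,0)]),
("arb1",(591,-133),[(88,8,0),(83,16,0)]),("kB1",(591,-133),[(88,8,0),(83,16,0)]),("kA1",(591,-133),[(88,8,0)]),("tall1",(591,-133),[(88,8,0)])]
out=[]
for n,ctr,l in jobs:
    c=L(n)
    for z,D,pol in l:
        w,d,s,im,r=fitc(c,ctr,z,D,c["tp"],c["tq"],search=10,pol=pol); print(n,ctr,z,D,"->",w.round(1),round(d,1),round(s,1))
        cv2.circle(im,(int(r[0]),int(r[1])),int(r[2]*3),(0,0,255),2); out.append(cv2.resize(im,(160,160)))
while len(out)%5: out.append(out[0]*0)
cv2.imwrite("pics/fit1.png",cv2.resize(np.vstack([np.hstack(out[i:i+5]) for i in range(0,len(out),5)]),(600,int(120*len(out)/5))))
E
```

```text
tall1 (452, -309) 15 21 -> [ 451.2 -307.7] 22.5 34.7
tall1 (452, -309) 15 46 -> [ 451.  -307.3] 46.0 33.9
kB1 (452, -309) 15 21 -> [ 451.1 -307.3] 21.3 33.3
kB1 (452, -309) 15 46 -> [ 451.1 -306.7] 45.5 24.9
kA1 (666, 64) 13 21 -> [665.8  63.1] 21.0 40.0
kA1 (666, 64) 3 76 -> [665.7  64.1] 73.9 29.2
col1 (666, 64) 13 21 -> [664.   62.3] 21.0 40.0
col1 (666, 64) 3 76 -> [662.4  63.6] 74.0 34.6
col1 (438, -1) 18 21 -> [435.4   0.8] 17.1 30.5
col1 (438, -1) 18 44 -> [435.   -0.8] 45.7 25.6
col1 (438, -1) 4 54 -> [435.4  -1.6] 53.7 33.0
kB1 (438, -1) 18 21 -> [435.3  -3.2] 21.4 38.2
kB1 (438, -1) 18 44 -> [435.6  -9. ] 45.6 20.3
kB1 (438, -1) 4 54 -> [434.9  -3.8] 53.7 27.8
kB1 (407, -148) 13 21 -> [ 403.3 -149.8] 21.7 24.6
kB1 (407, -148) 3 76 -> [ 403.3 -149.3] 74.2 27.3
arb1 (407, -148) 13 21 -> [ 404.  -149.8] 21.4 25.7
arb1 (407, -148) 3 76 -> [ 405.  -149.5] 74.5 22.5
arb1 (591, -133) 88 8 -> [ 589.1 -129.6] 7.8 30.1
arb1 (591, -133) 83 16 -> [ 589.3 -129.7] 16.0 35.9
kB1 (591, -133) 88 8 -> [ 587.6 -129.5] 9.0 39.8
kB1 (591, -133) 83 16 -> [ 587.9 -129.5] 15.5 38.6
kA1 (591, -133) 88 8 -> [ 581. -143.] 8.2 0.0
tall1 (591, -133) 88 8 -> [ 581. -143.] 8.2 0.0
```

View pics/fit1.png

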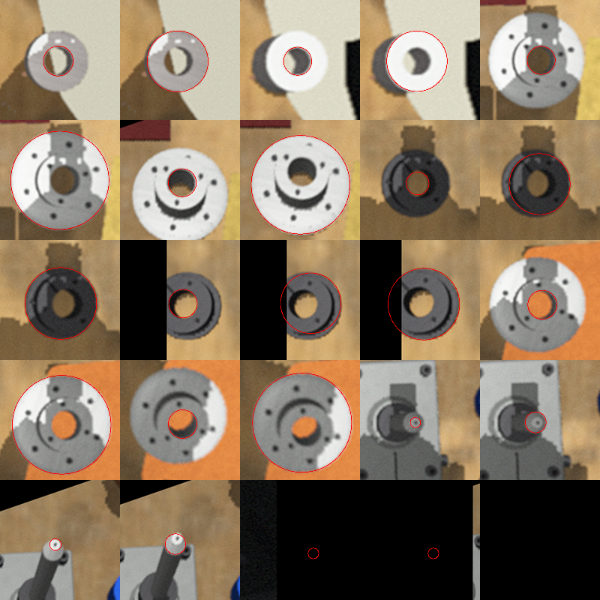

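Views agree to 1–2 mm at the stated top heights, so the heights check out. I'll do kB first with the jaws along y, which clears the fork tools (270,183) and the hammer head (266,243) in the kB1 view. I'll touch the disc lightly to find how far the fingertips reach.

```bash
python3 - <<'E'
from rig import bot
from h import *
t=dict(np.load("top0.npz")); P=cloud(t).reshape(-1,3)
for x0 in range(450,800,50):
    print(x0,[int(np.nanmax(P[(P[:,0]>=x0)&(P[:,0]<x0+50)&(P[:,1]>=y)&(P[:,1]<y+40),2],initial=0)) for y in range(0,240,40)])
q=down(-np.pi/2)
bot.move_to([403.5,-149.6,150],q); bot.move_gripper(60)
bot.dwell(.15)
c,tp,tq=look(bot,"kB2"); s=bot.read_state(); print(s["clock"],tp,s["grip_width"],s["ft_force"])
out=[]
for z,D,pol in [(13,21,0),(3,76,0),(13,40,0)]:
    w,d,sc,im,r=fitc(c,(403.4,-149.6),z,D,tp,tq,search=5,pol=pol); print(w.round(2),d.round(1),round(sc,1))
    cv2.circle(im,(int(r[0]),int(r[1])),int(r[2]*3),(0,0,255),1); out.append(im[::2,::2])
cv2.imwrite("pics/kB2f.png",np.hstack(out)[:, :800])
E
```

```text
450 [23, 6, 53, 187, 175, 203]
500 [6, 9, 54, 59, 101, 273]
550 [15, 8, 52, 58, 102, 170]
600 [8, 13, 8, 8, 6, 9]
650 [8, 19, 18, 6, 7, 7]
700 [28, 7, 11, 9, 9, 338]
750 [30, 10, 13, 10, 336, 338]
7.0417 [ 403.50582114 -149.60256777  150.00922177] 60.03181012446864 [ 0.78955738 -0.63163559  0.07439334]
[ 403.4 -150.6] 21.0 40.0
[ 404.36 -150.34] 74.1 29.1
[ 407.11 -150.13] 39.1 22.8
```

View pics/kB2f.png

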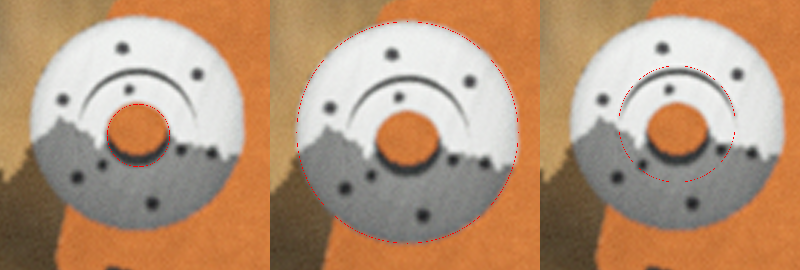

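View pics/kB2.png

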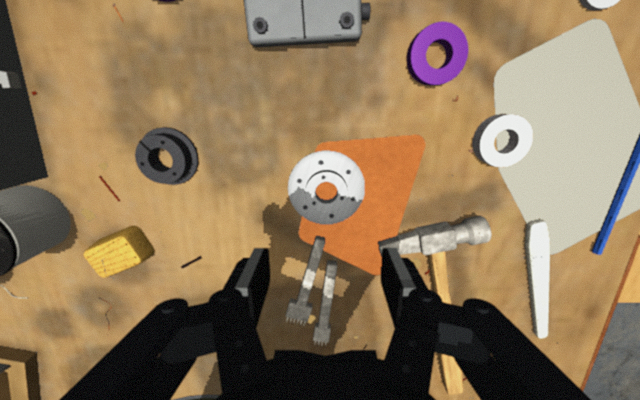

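```bash
python3 - <<'E'
from rig import bot
from h import *
q=down(-np.pi/2); x,y=403.4,-150.2
bot.move_gripper(47)
bot.servo_line([x,y,40],speed=150)
r=bot.servo_line([x,y,14],speed=25,until_force=3)
s=bot.read_state(); print(r,s["ee_pos"],s["ft_force"],s["clock"],s["grip_width"])
E
```

```text
True [ 403.34188812 -150.17183363   19.47990825] [-2.12284621  0.1098624   8.29286342] 8.9917 46.8221957037203
```

```bash
python3 - <<'E'
from rig import bot
from h import *
x,y=403.4,-150.2
bot.servo_line([x,y,22.5],speed=30)
w=bot.move_gripper(30,60)
s=bot.read_state(); print(w,s["grip_width"],s["ee_pos"],s["ft_force"])
bot.servo_line([x,y,40],speed=60)
s=bot.read_state(); print(s["grip_width"],s["ft_force"])
bot.servo_line([x,y,190],speed=250)
bot.move_to([589.2,-129.6,190],down(-np.pi/2)); bot.dwell(.15)
c,tp,tq=look(bot,"arb2"); s=bot.read_state();print(s["clock"],tp,s["grip_width"],s["ft_force"])
E
```

```text
False 36.89459268762809 [ 403.41984141 -150.24637525   22.93035467] [-5.73730508  2.74498253 13.37466839]
36.64727024541768 [-0.64972904 -0.1009603  -2.02719734]
11.6833 [ 588.41533264 -130.01945006  190.07469871] 37.09343015783974 [-1.12068961 -0.59745534 -0.42715981]
```

View pics/arb2.png

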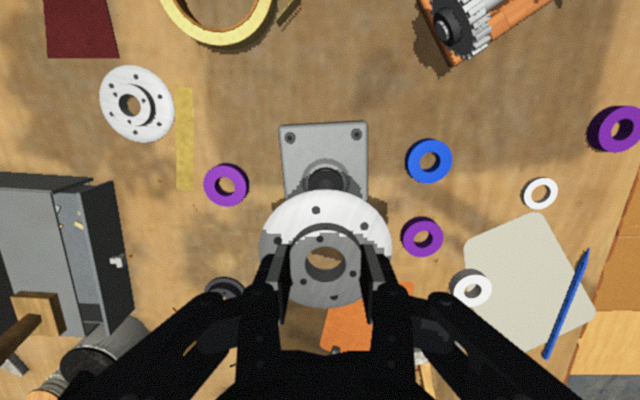

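The knife is held level, with its bore at (325,258) in the wrist view. It hides the nose, so I'll step back for a view of the nose and fit the in-hand bore.

```bash
python3 - <<'E'
from rig import bot
from h import *
bot.move_to([520,-129.6,190],down(-np.pi/2)); bot.dwell(.15)
c,tp,tq=look(bot,"arb3"); s=bot.read_state();print(s["clock"],tp,s["grip_width"],s["ft_force"])
out=[]
for ctr,z,D,pol in [((589,-129.6),88,8,0),((589,-129.6),83,16,0),(tp[:2],tp[2]-9.9,21,0),(tp[:2],tp[2]-9.9,40,0),(tp[:2],tp[2]-19.9,76,0)]:
    w,d,sc,im,r=fitc(c,ctr,z,D,tp,tq,search=6,pol=pol); print(w.round(2),d.round(1),round(sc,1), (w-tp[:2]).round(2))
    cv2.circle(im,(int(r[0]),int(r[1])),int(r[2]*3),(0,0,255),1); out.append(im[::3,::3])
cv2.imwrite("pics/arb3f.png",np.hstack(out))
cv2.imwrite("pics/arb3f.png",cv2.resize(np.hstack(out),(800,160)))
E
```

```text
12.2667 [ 520.53985759 -129.73189226  190.28329378] 37.04768008766162 [ 0.40315712 -0.03287451 -1.03048134]
[ 589.  -130.6] 8.2 40.0 [68.46 -0.87]
[ 589.   -130.27] 15.5 40.0 [68.46 -0.53]
[ 521.52 -129.44] 21.7 35.5 [0.98 0.29]
[ 521.87 -129.5 ] 38.4 29.6 [1.33 0.23]
[ 522.87 -129.43] 73.3 29.2 [2.33 0.31]
```

View pics/arb3f.png

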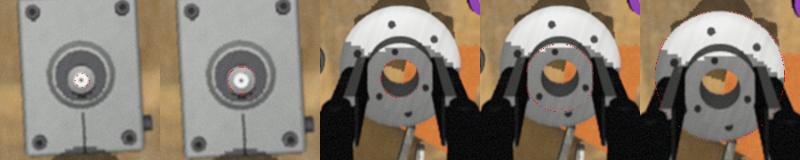

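View pics/arb3.png

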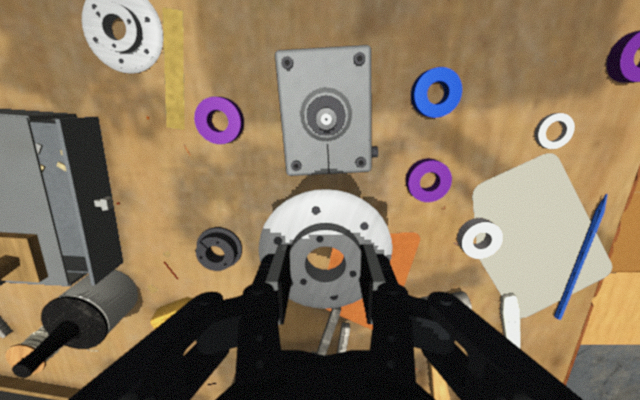

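```bash
python3 - <<'E'
from rig import bot
from h import *
x,y=588.5,-130.4
bot.move_to([x,y,140],down(-np.pi/2)); bot.servo_line([x,y,116],speed=80); bot.dwell(.1)
print(bot.read_state()["ft_force"])
r=bot.servo_line([x,y,66],speed=40,until_force=6)
s=bot.read_state(); print(r,s["ee_pos"],s["ft_force"],s["grip_width"],s["clock"])
if not r:
    r=bot.servo_line([x,y,52],speed=15,until_force=6)
    s=bot.read_state(); print(r,s["ee_pos"],s["ft_force"],s["grip_width"],s["clock"])
E
```

```text
[-0.45070928  0.38478494 -1.85089223]
False [ 588.62830038 -130.42199111   66.28435512] [ 0.40633012 -0.047745   -1.12519805] 36.70640179914992 14.65
True [ 588.54802271 -130.39932639   59.05794655] [-1.54716898  0.75897159  6.04714695] 36.94821652773061 15.2167
```

Clean slide, and it seated with the underside at about 36 mm, inside the expected 34–39 mm. Releasing and going to the tall spacer.

```bash
python3 - <<'E'
from rig import bot
from h import *
x,y=588.5,-130.4; q=down(-np.pi/2)
bot.move_gripper(47); s=bot.read_state(); print(s["ee_pos"],s["ft_force"],s["grip_width"])
bot.servo_line([x,y,75],speed=60)
bot.servo_line([x,y,165],speed=250)
bot.move_to([452,-308,150],q); bot.move_gripper(56); bot.dwell(.1)
c,tp,tq=look(bot,"tall2"); print(bot.read_state()["clock"],tp)
out=[]
for z,D,pol in [(15,21,0),(15,46,0)]:
    w,d,sc,im,r=fitc(c,(451.2,-307.5),z,D,tp,tq,search=5,pol=pol); print(w.round(2),d.round(1),round(sc,1))
    cv2.circle(im,(int(r[0]),int(r[1])),int(r[2]*3),(0,0,255),1); out.append(im[::2,::2])
cv2.imwrite("pics/tall2f.png",np.hstack(out))
E
```

```text
[ 588.07936624 -130.26881891   58.22963132] [1.09072829 0.01121771 0.37609143] 47.124047190913984
17.725 [ 452.38145833 -307.55665405  149.97005326]
[ 451.21 -308.56] 21.8 37.5
[ 451.3  -308.44] 45.1 36.0
```

View pics/tall2f.png

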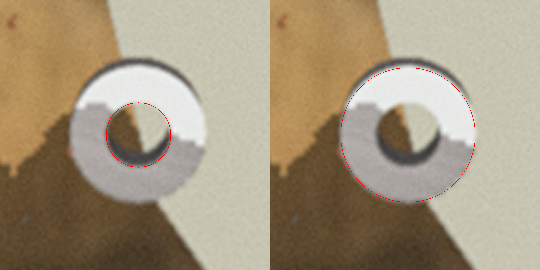

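View pics/tall2.png

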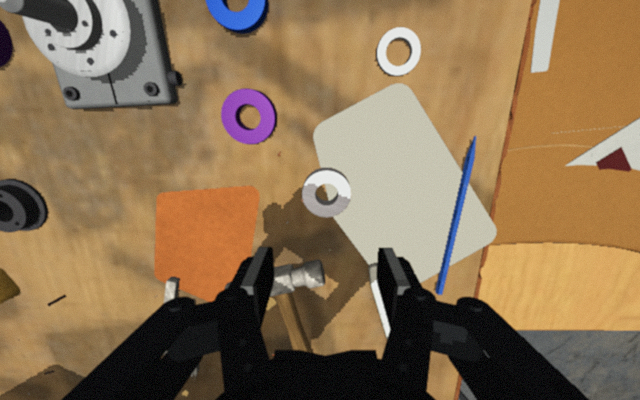

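```bash
python3 - <<'E'
from rig import bot
from h import *
x,y=451.2,-308.0; q=down(-np.pi/2)
bot.servo_line([x,y,45],speed=150)
r=bot.servo_line([x,y,23],speed=40,until_force=4)
s=bot.read_state(); print(r,s["ee_pos"],s["ft_force"])
if not r:
    bot.move_gripper(35,60)
    s=bot.read_state(); print(s["grip_width"],s["ee_pos"],s["ft_force"])
    bot.servo_line([x,y,40],speed=60)
    s=bot.read_state(); print(s["grip_width"],s["ft_force"])
    bot.servo_line([x,y,190],speed=250)
    bot.move_to([520,-129.6,190],q); bot.dwell(.15)
    c,tp,tq=look(bot,"tall3"); s=bot.read_state();print(s["clock"],tp,s["grip_width"],s["ft_force"])
    out=[]
    for ctr,z,D,pol in [((589,-129.6),88,8,0),(tp[:2],tp[2]-8,21,0),(tp[:2],tp[2]-8,46,0)]:
        w,d,sc,im,r=fitc(c,ctr,z,D,tp,tq,search=6,pol=pol); print(w.round(2),d.round(1),round(sc,1), (w-tp[:2]).round(2))
        cv2.circle(im,(int(r[0]),int(r[1])),int(r[2]*3),(0,0,255),1); out.append(im[::2,::2])
    cv2.imwrite("pics/tall3f.png",cv2.resize(np.hstack(out),(800,267)))
E
```

```text
False [ 451.26148646 -308.0446364    23.02742603] [-0.15981421 -0.29290535 -0.96446864]
42.6551636913735 [ 451.4592061  -308.17195066   23.65533577] [-0.63199297  1.02944374  5.59381385]
42.66829983333588 [-1.251503   -0.31407909 -1.39231421]
21.7167 [ 519.66261831 -130.80863432  189.64526828] 42.736564284646875 [-0.44940957 -0.39752923  0.39260298]
[ 589.  -130.6] 8.2 40.0 [69.34  0.21]
[ 520.85 -130.58] 22.1 37.4 [1.19 0.23]
[ 520.94 -130.56] 44.2 36.2 [1.28 0.24]
```

View pics/tall3f.png

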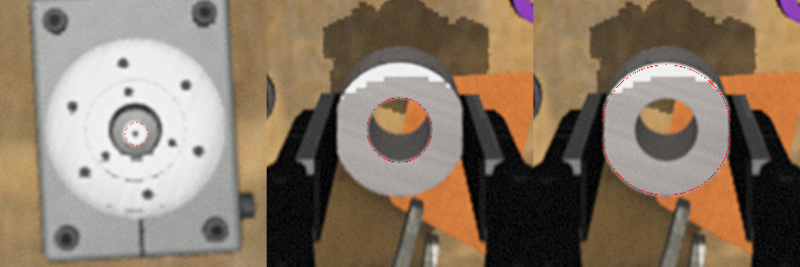

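View pics/tall3.png

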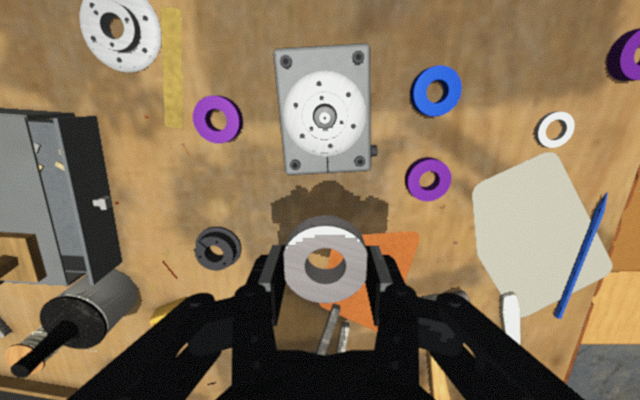

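The first knife lies flat on the arbor with the nose centred in its bore. The spacer is held level.

```bash
cat > place.py <<'E'
from rig import bot
from h import *
import sys
x,y,q=588.3,-130.5,down(-np.pi/2)
off=float(sys.argv[1]); exp=float(sys.argv[2])   # TCP above underside, expected seat z of underside
bot.move_to([x,y,off+112],q); bot.servo_line([x,y,off+94],speed=80); bot.dwell(.1)
print(bot.read_state()["ft_force"])
r=bot.servo_line([x,y,off+exp+5],speed=40,until_force=6)
s=bot.read_state(); print("approach",r,s["ee_pos"],s["ft_force"],s["clock"])
if not r:
    r=bot.servo_line([x,y,off+exp-5],speed=15,until_force=6)
    s=bot.read_state(); print("seat",r,s["ee_pos"],s["ft_force"],"underside",s["ee_pos"][2]-off,s["clock"])
E
python3 place.py 23.3 49.1
```

```text
[-0.10554478 -0.10637488 -0.31287913]
approach False [ 588.45906941 -130.53689831   77.70052823] [-1.16150571e-03 -8.65964261e-01 -1.58852854e+00] 23.7833
seat True [ 588.43705836 -130.54000014   72.65973876] [-0.41916676  0.0657518   5.27093482] underside 49.359738755409126 24.2167
```

Seated at 49.4 mm, where 49.1 was expected. Releasing and going to knife A.

```bash
python3 - <<'E'
from rig import bot
from h import *
x,y=588.4,-130.5; q=down(-np.pi/2)
bot.move_gripper(52)
bot.servo_line([x,y,90],speed=60)
bot.servo_line([x,y,165],speed=250)
bot.move_to([665.5,63.3,150],q); bot.dwell(.15)
c,tp,tq=look(bot,"kA2"); print(bot.read_state()["clock"],tp)
out=[]
for z,D,pol in [(13,21,0),(3,76,0)]:
    w,d,sc,im,r=fitc(c,(665.5,63.3),z,D,tp,tq,search=5,pol=pol); print(w.round(2),d.round(1),round(sc,1))
    cv2.circle(im,(int(r[0]),int(r[1])),int(r[2]*3),(0,0,255),1); out.append(im[::2,::2])
cv2.imwrite("pics/kA2f.png",np.hstack(out))
E
```

```text
26.425 [665.43454129  61.49604706 150.23988489]
[665.83  62.3 ] 21.0 40.0
[666.87  62.79] 74.1 32.8
```

View pics/kA2f.png

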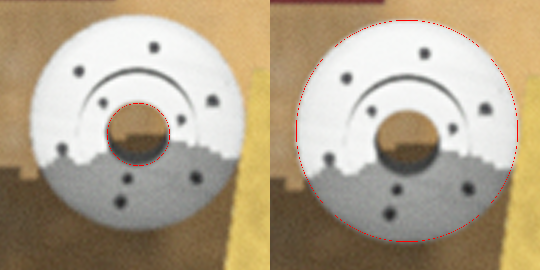

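View pics/kA2.png

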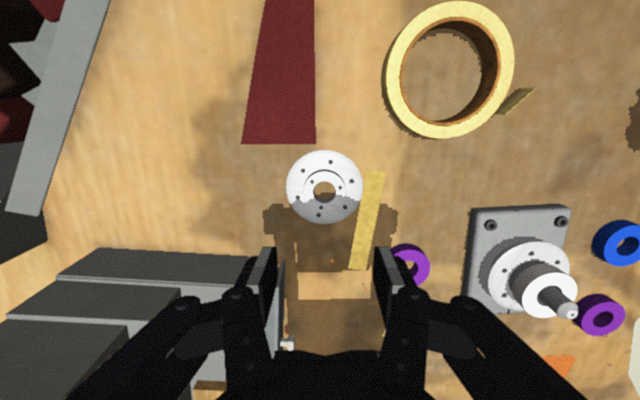

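```bash
python3 - <<'E'
from rig import bot
from h import *
x,y=665.8,62.7; q=down(-np.pi/2)
bot.move_gripper(50)
bot.servo_line([x,y,45],speed=150)
r=bot.servo_line([x,y,23.4],speed=40,until_force=4)
s=bot.read_state(); print(r,s["ee_pos"],s["ft_force"])
if not r:
    bot.move_gripper(30,60)
    s=bot.read_state(); print(s["grip_width"],s["ee_pos"],s["ft_force"])
    bot.servo_line([x,y,40],speed=60)
    s=bot.read_state(); print(s["grip_width"],s["ft_force"])
    bot.servo_line([x,y,190],speed=250)
    bot.move_to([520,-129.6,190],q); bot.dwell(.25)
    c,tp,tq=look(bot,"kA3"); s=bot.read_state();print(s["clock"],tp,s["grip_width"],s["ft_force"])
    out=[]
    for ctr,z,D,pol in [((589,-129.6),88,8,0),(tp[:2],tp[2]-10.5,21,0),(tp[:2],tp[2]-20.5,76,0)]:
        w,d,sc,im,r=fitc(c,ctr,z,D,tp,tq,search=6,pol=pol); print(w.round(2),d.round(1),round(sc,1), (w-tp[:2]).round(2))
        cv2.circle(im,(int(r[0]),int(r[1])),int(r[2]*3),(0,0,255),1); out.append(im[::2,::2])
    cv2.imwrite("pics/kA3f.png",cv2.resize(np.hstack(out),(800,267)))
E
```

```text
False [665.84542578  62.68886223  23.43104413] [ 0.42866269 -0.41761398  0.30815135]
36.46743425339941 [666.17149108  62.69152668  24.24221355] [-0.28076011 -0.28110924  5.33724298]
36.43115724139385 [-0.28262502  0.15893992 -1.66573182]
30.8917 [ 520.46933788 -128.93605107  189.77676672] 36.52321554846122 [-0.10426958 -0.12487101 -1.94295683]
[ 589.  -130.6] 8.2 40.0 [68.53 -1.66]
[ 521.75 -128.57] 21.6 36.0 [1.28 0.37]
[ 522.92 -128.49] 72.8 29.1 [2.45 0.44]
```

View pics/kA3f.png

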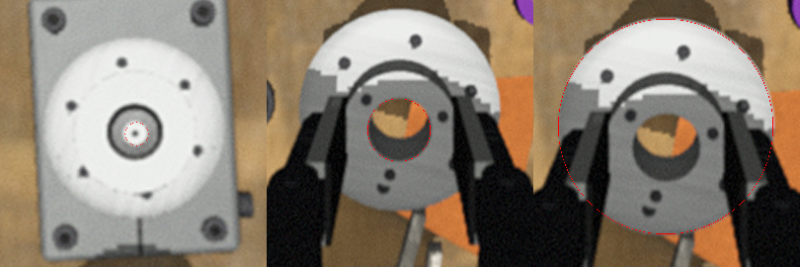

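The spacer is on flat, and knife A is held level.

```bash
python3 place.py 23.9 64.3
```

```text
[-0.67063584 -0.36022115 -0.79137307]
approach False [ 588.40592755 -130.53550359   93.32287225] [-0.30279215  0.76541842 -2.21213733] 32.575
seat True [ 588.43699607 -130.5343679    88.20919019] [-0.64446269 -0.2109732   6.22902449] underside 64.30919019223418 33.0167
```

Seated at 64.3 mm as expected. Releasing and going to the end collar.

```bash
python3 - <<'E'
from rig import bot
from h import *
x,y=588.4,-130.5; q=down(-np.pi/2)
bot.move_gripper(47)
bot.servo_line([x,y,105],speed=60)
bot.servo_line([x,y,175],speed=250)
bot.move_to([435.2,-1.2,150],q); bot.move_gripper(60); bot.dwell(.2)
c,tp,tq=look(bot,"col2"); print(bot.read_state()["clock"],tp)
out=[]
for z,D,pol in [(18,21,0),(4,54,0),(18,44,0)]:
    w,d,sc,im,r=fitc(c,(435.2,-1.2),z,D,tp,tq,search=5,pol=pol); print(w.round(2),d.round(1),round(sc,1))
    cv2.circle(im,(int(r[0]),int(r[1])),int(r[2]*3),(0,0,255),1); out.append(im[::2,::2])
cv2.imwrite("pics/col2f.png",cv2.resize(np.hstack(out),(800,267)))
E
```

```text
35.5167 [435.31741781  -1.32573014 149.96568126]
[436.05  -2.64] 21.8 31.6
[436.22  -2.8 ] 54.1 36.8
[436.89  -2.81] 46.0 29.0
```

View pics/col2f.png

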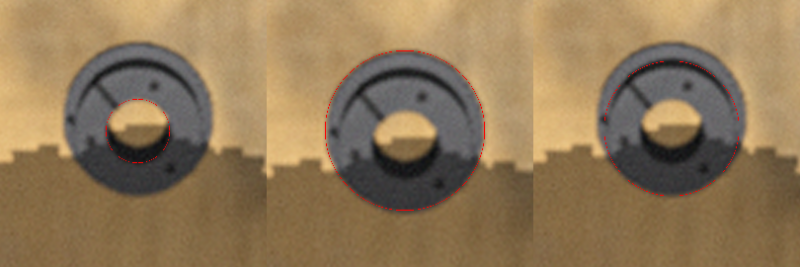

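View pics/col2.png

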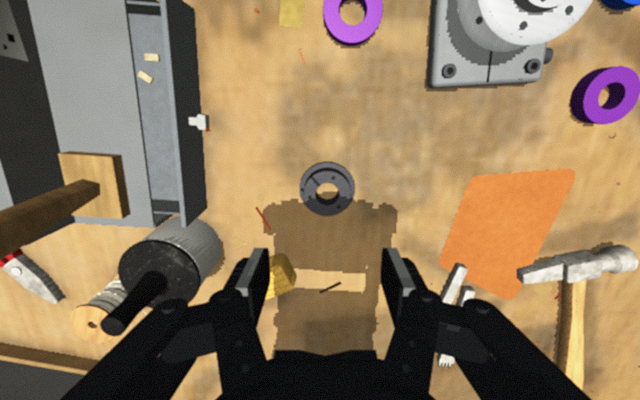

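```bash
python3 - <<'E'
from rig import bot
from h import *
x,y=435.8,-2.2; q=down(-np.pi/2)
bot.servo_line([x,y,50],speed=150); bot.move_gripper(54)
r=bot.servo_line([x,y,26.5],speed=40,until_force=4)
s=bot.read_state(); print(r,s["ee_pos"],s["ft_force"])
if not r:
    bot.move_gripper(32,60)
    s=bot.read_state(); print(s["grip_width"],s["ee_pos"],s["ft_force"])
    bot.servo_line([x,y,45],speed=60)
    s=bot.read_state(); print(s["grip_width"],s["ft_force"])
    bot.servo_line([x,y,195],speed=250)
    bot.move_to([520,-129.6,195],q); bot.dwell(.25)
    c,tp,tq=look(bot,"col3"); s=bot.read_state();print(s["clock"],tp,s["grip_width"],s["ft_force"])
    out=[]
    for ctr,z,D,pol in [((589,-129.6),88,8,0),(tp[:2],tp[2]-9,21,0),(tp[:2],tp[2]-23,54,0)]:
        w,d,sc,im,r=fitc(c,ctr,z,D,tp,tq,search=6,pol=pol); print(w.round(2),d.round(1),round(sc,1), (w-tp[:2]).round(2))
        cv2.circle(im,(int(r[0]),int(r[1])),int(r[2]*3),(0,0,255),1); out.append(im[::2,::2])
    cv2.imwrite("pics/col3f.png",cv2.resize(np.hstack(out),(800,267)))
E
```

```text
False [435.8217606   -2.19415467  26.48395147] [0.18347532 0.48715177 0.50291481]
40.87579595003209 [435.98518828  -2.18891001  27.26827699] [-5.58250674  0.87715506 12.21103257]
40.93098005839927 [-0.12962895  0.48086404 -1.21843074]
39.75 [ 519.8622098  -128.82485755  195.06915791] 40.91285823922096 [ 0.060286   -1.04590135 -2.14179069]
[ 589.   -130.27] 8.2 40.0 [69.14 -1.44]
[ 520.69 -128.54] 21.3 30.3 [0.83 0.28]
[ 515.15 -128.13] 52.6 25.8 [-4.71  0.7 ]
```

View pics/col3f.png

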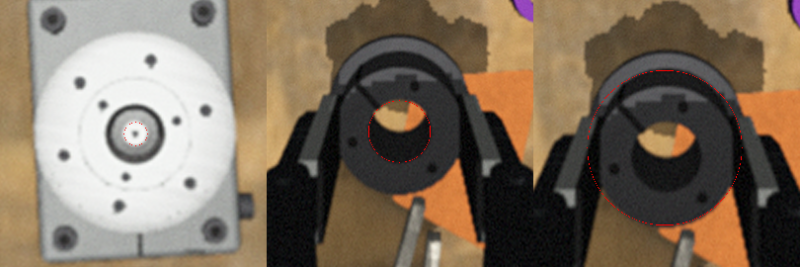

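```bash
python3 place.py 26.9 77.3
```

```text
[-0.60620045  0.09981381 -0.24357219]
approach False [ 588.2114224  -130.47576347  108.90711045] [-0.23548347 -0.20006204 -0.36805682] 41.1083
seat True [ 588.48544467 -130.51204897  104.33640131] [-2.04178559  0.06133293  6.78836781] underside 77.4364013123004 41.55
```

Seated at 77.4 mm (77.3 expected). Releasing, backing off and checking.

```bash
python3 - <<'E'
from rig import bot
from h import *
x,y=588.4,-130.5; q=down(-np.pi/2)
bot.move_gripper(54)
bot.servo_line([x,y,125],speed=60)
bot.servo_line([x,y,225],speed=250)
bot.move_to([520,-130,230],q); bot.dwell(.25)
c,tp,tq=look(bot,"fin1"); P=cloud(c,tp,tq)
print(bot.read_state()["clock"])
Q=P.reshape(-1,3); d=np.hypot(Q[:,0]-589,Q[:,1]+130)
for lo,hi in [(12,20),(23.5,26),(30,36)]:
    m=(d>lo)&(d<hi)&(Q[:,2]<130); print(lo,hi,m.sum(),np.nanpercentile(Q[m][:,2],[10,50,90]).round(1))
bot.move_to([400,-320,300],q); bot.dwell(.2)
for n in("scene","top"):
    k=bot.read_camera(n); cv2.imwrite(f"pics/{n}9.png",k["image"])
    if n=="scene": a=cv2.resize(k["image"][150:260,220:380],(800,550),interpolation=cv2.INTER_CUBIC); cv2.imwrite("pics/scene9c.png",a)
E
```

```text
43.5667
12 20 1203 [92.6 93.7 94.6]
23.5 26 364 [78.8 79.8 80.7]
30 36 1385 [64.1 65.4 66.4]
```

View pics/fin1.png

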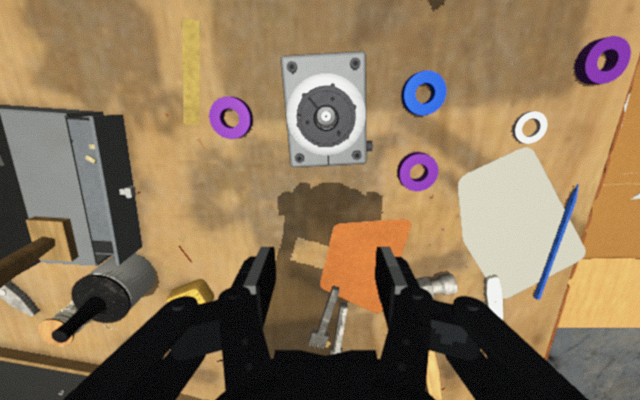

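View pics/scene9c.png

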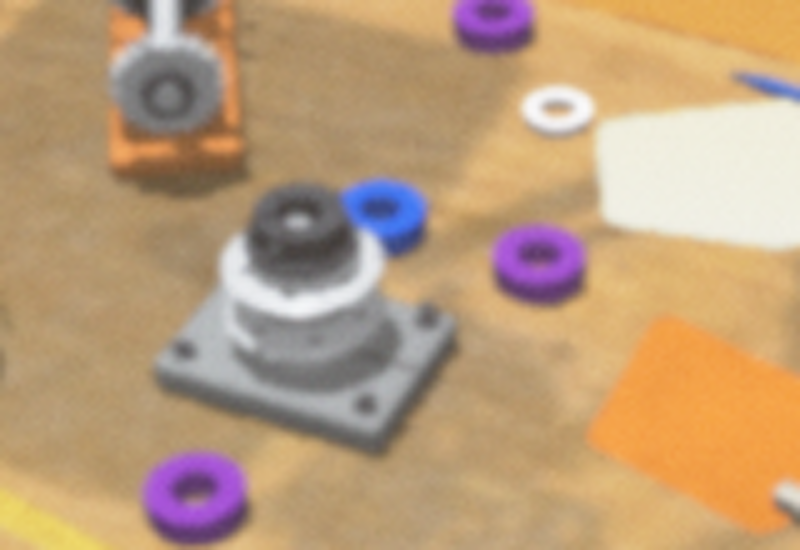

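View pics/top9.png

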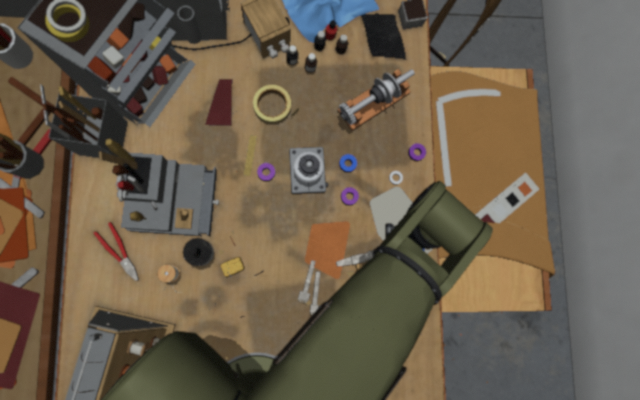

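The stack is complete and level. Depth reads the collar top at 93.7, the flange at 79.8 and the upper disc at 65.4 mm, each a constant 1.5–1.9 mm low. Short spacer (397,177), tape (272,104) and hammer are unmoved.

```bash
python3 - <<'E'
from rig import bot
bot.finish_job(); print(bot.read_state()["clock"])
E
```

```text
the job is handed in; nothing more can be done
the job is handed in; nothing more can be done
```

The arbor is made up and handed in at about 44 s of the 83 s allowed. On the shaft, from the bottom up, are knife B, the tall bare-aluminium spacer, knife A and the black end collar. Each part was lowered until it seated at about 6 N before I let go.

- **Seating heights:** the undersides seated at 36.1, 49.4, 64.3 and 77.4 mm above the bench. The first is inside the 34–39 mm range for the set collar, and the steps between them match the part heights.
- **Final depth check:** the top surfaces are level, and their spacing matches the part heights. The readings are 1.5–1.9 mm lower than the felt heights throughout, which is within the camera calibration.
- **Left alone:** the short spacer, the tape roll and the blue and purple rings are where they were in the last pictures. The hammer was not touched, though the arm partly hid it in the last view.
- **Small disagreements:** circle fits from different views differed by 1–2 mm, up to about 3 mm in the off-centre views. While closing on the first knife and on the collar, the wrist showed an upward force of about 12–13 N, probably the fingertips brushing the disc and the flange. In the last pictures all four parts look undisturbed.

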